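# Key a tube carousel onto the mixer drive and bring it home

### The arm

A 6-joint arm with a two-finger parallel gripper is mounted at the origin on the work surface. World frame = base frame: x ahead of the robot, y to its left, z up, the work surface at z = 0. Lengths are in mm, angles in rad, forces in N, time in s.
With the tool pointing down it reaches from about 350 to 875 mm from the base axis. Payload 4.2 kg.
Tool frame: the origin (TCP) lies at the very end of the fingers, on their centre line; the grasp point (between the pads) lies 19 mm behind it (arm.pinch_z is the distance from the TCP to the grasp point, in mm); x points along the fingers, y is the direction in which the jaws open and shut, and the axes are right-handed (so a half turn about x gives the same grasp; the last joint's range is limited). The gripper opens to 85 mm and grips with 20 to 120 N. Pads are 22 mm wide; open, the fingers measure 114 mm over their backs; the gripper's body (76 mm by 85 mm) begins 54 mm behind the grasp point. The pads swing forward as they close: fully open they stand 13 mm farther back than shut.
Start: joints at [1.425, 0.385, 0.008, 0, -1.194, -0.259], TCP at [246.113, 574.48, 231.312] pointing down, gripper open.
Joint ranges: [-3.14, 3.14], [-1.21, 2.06], [-1.07, 1.41], [-3.16, 2.05], [-2.99, -0.16], [-3.1, 3.1]. Speed limits (rad/s): [2.79, 2.79, 3.14, 3.14, 3.14, 3.14].

### API

Orientations are given as a unit quaternion [x, y, z, w].
In Python, from bench import arm gives the robot as it stands.
- The arm moves only by the tool drive_tool, never from a script. Its argument "motion" is a list of rows, each a list of 4 numbers: the shift along the tool's x, y, z in mm, then the turn about the tool's x in degrees. In form: [[dx, dy, dz, spin], ...]. A call has 1 to 10 rows; each row shifts and turns the commanded pose from where the row before left it, along the tool's axes as they then stand; what a row does not reach is not made up. A row lasts 1/12 s, in which the tool goes at most 41.7 mm and 7.16 degrees, less where a joint would pass 70% of its speed; a pose out of reach is approached as far as the arm can. A call with a gripper value outside its range is refused whole. "grip" is the finger opening in mm, from 0 to 85.4, set as the call begins (left out, the last holds). The fingers move at their own pace and stop on an object; the grip force is fixed at half the most. Time passes only in rows, so rows that do not move let the fingers close. It gives the time, the measured TCP pose, the force and the opening at its end, in the units of the state.
- arm.read_state(): the state, without advancing time (a new reading comes with each control period).
- arm.get_image(name): name is "scene" or "top" or "wrist"; returns the picture (400x640x3 uint8, red, green, blue); there is no depth.
- arm.calibration(name): a dict with "K" (3x3 intrinsics, pixels), "distortion" ([k1, k2, p1, p2, k3] as OpenCV has them; the pictures are not rectified), "eye" and "attitude" of the camera in the world; the wrist camera has in their place "T_tool_cam" (4x4, takes a point from camera to tool coordinates, whose origin is the TCP and whose axes are the tool frame's). Camera axes: x right, y up, looking along -z (the intrinsics and any distortion apply to the point x, -y, -z); pixel columns grow to the right and rows downward; lengths in mm; the calibration is good to about 2 mm. A picture is of the moment at which its call begins: read the wrist's pose just before it. calibration takes no time and is no camera call.
- arm.job_done(): hands the job in, once; it reports no verdict.
The state is a dict: "clock": time; "joints": joint angles; "joint_vel": joint speeds; "joint_efforts": joint torques, N m; "position": TCP position; "ee_rot": TCP orientation; "contact_force": force on the tool from outside, world axes, zero at the start; "wrist_torque": the same for the moment, N m; "gripper_width": finger opening in mm.
Only numpy, scipy, OpenCV 4.12 (cv2) and the standard library are available. Lean on these libraries where they do the work, as an engineer would, in place of code of your own. Each camera call takes 0.05 s, during which the arm holds its last target. There are 200 camera calls.

### The job

Take the white tube carousel (teal grip bar, red pointer) from the blue parking rack and fit it to the tube mixer: turn it on the drive, without forcing, until the key on its foot drops into the keyway and the disc lies flat on the drive, fully home. Then turn the carousel, which takes the drive with it, until its red pointer stands at the green mark on the mixer, let go, and leave the other carousel, the bottle, the beaker and everything else on the bench alone.

Things in the scene. Friction and masses are not known exactly. Their poses are not given: they have to be found in the camera images.
- carousel: Tube carousel, loose, 126 to 234 g: white disc 84 mm across, 8 mm thick, red pointer, teal grip bar on top, foot below. Origin: centre of the disc's underside; z up along the axis, x towards the pointer. Four fixed capped tubes stand on the disc 31 mm from the axis at 45, 135, 225 and 315 degrees from x, 14 mm wide, reaching 27 mm above the origin.
- grip (a point): On the carousel's axis, 40 mm above its origin: the upright teal grip bar, 40 mm long (along the carousel's x), 14 mm thick (along its y), standing on the disc, its top 60 mm above the carousel's origin. Site axes as the carousel's.
- foot_end (a point): Centre of the lower end of the carousel's foot, 24 mm below its origin. The foot is round, 20 mm in diameter, end chamfered 2 mm. On its +x side (under the pointer) a key 8 mm wide stands out to 15 mm from the axis, from the disc 14 mm down; the foot's last 10 mm are plain round.
- pointer (a point): Tip of the carousel's red pointer: 48 mm from the carousel's axis along its +x, at the height of the disc's underside.
- mixer: Tube mixer, fixed: white housing 170 x 170 mm, 45 mm high; origin at the centre of its underside, z up, green mark on its -x side. On the middle of its top stands the drive, an aluminium turret 56 mm in diameter, 26 mm high, that turns about its upright axis with stiff friction (0.15 N m) and stays where left; the key pressing on its rim with under 8 N does not turn it.
- drive_top (a point): Centre of the turret's top, 71 mm above the bench; the carousel's origin comes here when fully home. The turret has a round bore 22.4 mm in diameter down to the housing and one keyway, a straight radial slot 10.5 mm wide over its whole height, open above and at the rim. If the key is not in line it rests on the rim, the disc 14 mm above the turret; in line within 5 degrees it drops in.
- home_mark (a point): The green mark's place, 48 mm from the drive's axis towards the mixer's -x, at turret top height (the green bar is painted on the housing below, 53 to 79 mm out); the pointer's tip belongs here at the end. The keyway starts somewhere 25 to 86 degrees counter-clockwise (from above) of the mark, not reported. Turret travel: 23 degrees clockwise to 109 counter-clockwise of the mark.
- rack: Blue parking rack, fixed, 100 mm (x) by 250 mm (y) by 40 mm high, with two round holes of 35 mm diameter 65 mm either side of its centre along y; origin at the centre of its underside. Either carousel may be in either hole, standing in it with its disc resting on the rack's top; the foot has some mm of play there.
- other_carousel: The other carousel, loose, of the same size but grey with an orange grip bar and orange caps, no pointer, and a thicker foot that does not fit the drive. Leave it in the rack. Origin at the centre of its disc's underside.
- reagent_bottle: Amber bottle, 70 mm across and 150 mm high, origin at the centre of its underside. Leave alone.
- beaker: Glass beaker, 72 mm across and 90 mm high, origin at the centre of its underside. Leave alone.
- dish_stack: Stack of clear dishes, 90 mm across and 45 mm high, origin at the centre of its underside. Leave alone.
- jar: White jar with a yellow cap, 60 mm across and 85 mm high, origin at the centre of its underside. Leave alone.
- tip_box: Green box with a clear lid and yellow pipette tips inside, 85 x 120 x 60 mm, origin at the centre of its underside. Leave alone.
Not all that is in view belongs to the job. What is shaped like the carousel but purple is not meant. What is shaped like the mixer but brown is not meant.

How it is judged:
By the outcome, as a careful person would: the job done as asked, in the order asked, and still so for the second after the job is handed in, with the robot touching nothing.
It also fails if it takes over 58 s, if anything falls off the work surface, if the arm or the gripper's body presses on something with over 40 N, if the wrist force passes 120 N, or if a joint passes its speed limit or range.

## Working session

There is one attempt and no reset: what is moved stays moved. The work goes in short steps, Python scripts to look and compute and a tool call to move; the robot and the scene stay as the last step left them, time stands still between calls to the robot, and variables do not carry over. Pictures are saved under pics/ and viewed, about 8 in all and at most 12, crops included, and the job is handed in when it is done.

Besides the shell and the picture viewer there is one more tool, called as a command line: name --pt "numbers of a row" for each row, then --argument value for the rest. drive_tool: Moves the arm, as the interface text tells. Its arguments: {"type":"object","properties":{"motion":{"type":"array"},"grip":{"type":"number"}},"required":["motion"]}

```bash
mkdir -p pics
python3 - <<'E'
from bench import arm
import cv2,numpy as np
s=arm.read_state(); print(s)
for n in("scene","top","wrist"):
    cv2.imwrite(f"pics/{n}0.png",cv2.cvtColor(arm.get_image(n),cv2.COLOR_RGB2BGR)); print(n,arm.calibration(n))
E
```

```text
{'clock': 0.0, 'joints': array([ 1.42461447e+00,  3.85572979e-01,  6.60658387e-03, -5.14702771e-04,
       -1.19397633e+00, -2.58563929e-01]), 'joint_vel': array([-0.00128283, -0.00048025, -0.00135261, -0.0002271 , -0.00133425,
        0.00091739]), 'joint_efforts': array([ 1.06273109e-05, -3.92287123e+01,  1.88398308e+01,  4.18614417e+00,
       -4.64095589e-03,  3.90541018e-06]), 'position': array([245.88429905, 573.96182818, 230.20179916]), 'ee_rot': array([-0.69253626,  0.14295733,  0.69278876,  0.141423  ]), 'contact_force': array([-0.71349705, -0.17624182,  0.33949101]), 'wrist_torque': array([-0.00028967, -0.01788554,  0.01106752]), 'gripper_width': 85.53908829434398}
scene {'K': array([[459.11074983,   0.        , 317.55554783],
       [  0.        , 459.11074983, 198.13561664],
       [  0.        ,   0.        ,   1.        ]]), 'distortion': array([-0.1273808,  0.       ,  0.       ,  0.       ,  0.       ]), 'eye': array([1238.07026937,  232.892778  ,  885.6867009 ]), 'attitude': array([0.20652893, 0.30228752, 0.7591253 , 0.53823492])}
top {'K': array([[455.98059908,   0.
[... 261 characters left out ...]
1416.89239372]), 'attitude': array([ 0.04554407, -0.05189074, -0.69476704,  0.7159133 ])}
wrist {'K': array([[318.87299252,   0.        , 313.27596331],
       [  0.        , 318.87299252, 202.38425547],
       [  0.        ,   0.        ,   1.        ]]), 'distortion': array([-0.06096044,  0.        ,  0.        ,  0.        ,  0.        ]), 'T_tool_cam': array([[ 3.80422822e-04,  3.19662709e-01, -9.47531323e-01,
        -1.42275350e+02],
       [ 9.99999821e-01, -5.58913814e-04,  2.12931061e-04,
         8.44305778e-01],
       [-4.61522226e-04, -9.47531234e-01, -3.19662865e-01,
        -8.23773257e+01],
       [ 0.00000000e+00,  0.00000000e+00,  0.00000000e+00,
         1.00000000e+00]])}
```

View pics/top0.png

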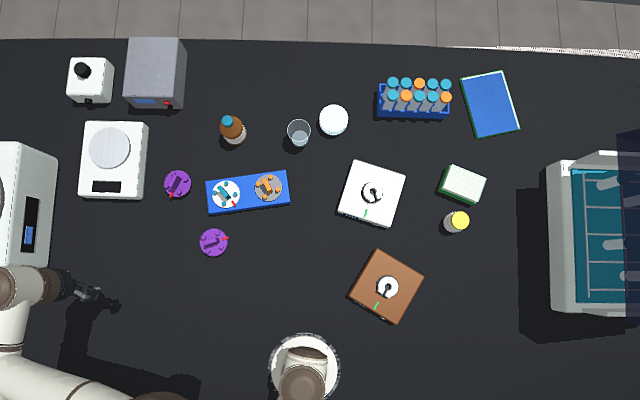

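View pics/scene0.png

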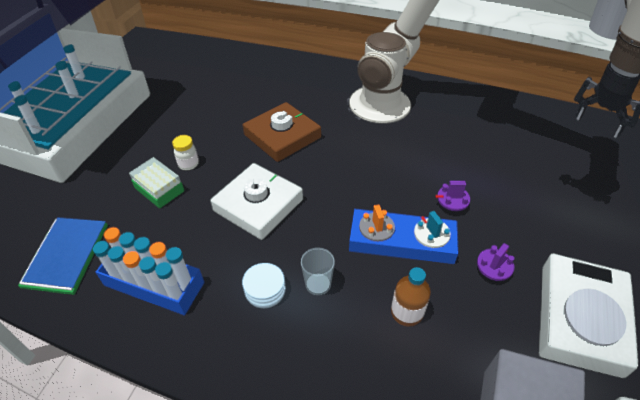

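The top view shows the white carousel at about (226,193), the rack at (248,191), the mixer turret at (372,191) and its green mark at (366,213). Next I'll zoom in and turn those pixels into positions.

```bash
cat > h.py <<'E'
import numpy as np,cv2
from scipy.spatial.transform import Rotation as R
from bench import arm
def cam(n,s=None):
    c=arm.calibration(n)
    if n=="wrist":
        T=c["T_tool_cam"]; A=R.from_quat(s["ee_rot"]).as_matrix()
        return c["K"],c["distortion"],s["position"]+A@T[:3,3],A@T[:3,:3]
    return c["K"],c["distortion"],c["eye"],R.from_quat(c["attitude"]).as_matrix()
def p2w(n,uv,z,s=None):
    K,d,e,A=cam(n,s); uv=np.array(uv,float).reshape(-1,1,2)
    q=cv2.undistortPoints(uv,K,d)[:,0]; r=np.c_[q[:,0],-q[:,1],-np.ones(len(q))]@A.T
    return e+r*((np.asarray(z)-e[2])/r[:,2])[:,None]
def w2p(n,X,s=None):
    K,d,e,A=cam(n,s); c=(np.atleast_2d(X)-e)@A*[1,-1,-1]
    return cv2.projectPoints(c,np.zeros(3),np.zeros(3),K,d)[0][:,0]
E
python3 - <<'E'
from h import *
im=cv2.imread("pics/top0.png")
a=cv2.resize(im[155:225,195:295],None,fx=8,fy=8,interpolation=2)[:290*2]
b=cv2.resize(im[155:235,330:410],None,fx=6,fy=6,interpolation=2)
a=cv2.resize(im[160:225,195:295],None,fx=4,fy=4,interpolation=2)
o=np.zeros((480,880,3),np.uint8); o[:260,:400]=a; o[:,400:]=b; cv2.imwrite("pics/c1.png",cv2.resize(o,(800,436)))  if 0 else None
o=np.zeros((480,800,3),np.uint8); o[:208,:320]=cv2.resize(a,(320,208)); o[:,320:]=b; cv2.imwrite("pics/c1.png",o)
print("rack",p2w("top",[[248,191]],40),"car",p2w("top",[[226,193]],48),"tur",p2w("top",[[372,191]],71),"mark",p2w("top",[[366,213]],45))
s=arm.read_state(); print(R.from_quat(s["ee_rot"]).as_matrix().round(3))
E
```

```text
rack [[528.18191324 188.94888664  40.        ]] car [[518.71486672 254.50146898  48.        ]] tur [[ 534.72224834 -186.98519433   71.        ]] mark [[ 470.89960536 -172.76490835   45.        ]]
[[-0.001 -0.394 -0.919]
 [-0.002 -0.919  0.394]
 [-1.     0.002 -0.   ]]
```

View pics/c1.png

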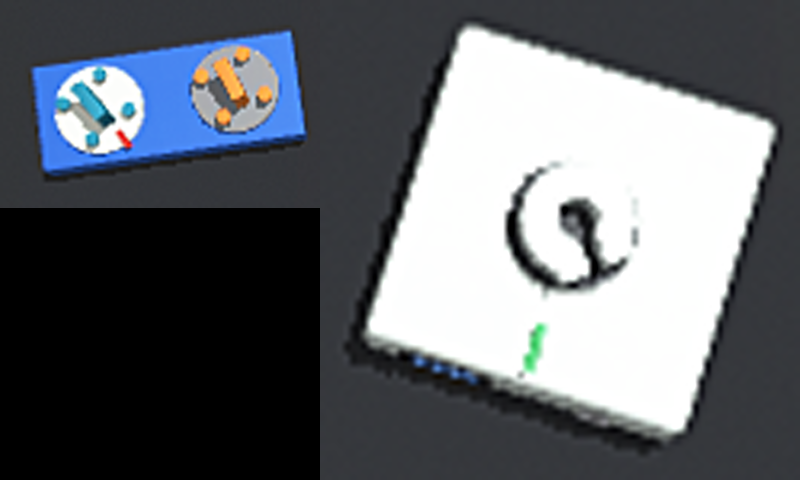

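drive_tool --pt "0 15.5 -31.4 0" --pt "0 15.5 -31.4 0" --pt "0 15.5 -31.4 0" --pt "0 15.5 -31.4 0" --pt "0 15.5 -31.4 0" --pt "0 15.5 -31.4 0" --pt "0 15.5 -31.4 0" --pt "0 15.5 -31.4 0" --pt "0 15.5 -31.4 0" --pt "0 15.5 -31.4 0" --grip 60

```text
clock: 0.98
position: [474.4, 306.8, 231.1]
ee_rot: [-0.693, 0.142, 0.693, 0.142]
contact_force: [0.5, 0.5, 0.4]
gripper_width: 59.9
```

drive_tool --pt "0 15.5 -31.4 0" --pt "0 15.5 -31.4 0" --pt "0 0 0 7" --pt "0 0 0 7" --pt "0 0 0 7" --pt "0 0 0 7" --pt "0 0 0 7" --pt "0 0 0 7" --pt "0 0 0 7" --pt "0 0 0 7"

```text
clock: 1.82
position: [519.0, 254.9, 230.9]
ee_rot: [-0.543, 0.453, 0.544, 0.452]
contact_force: [-1.4, 1.2, -0.0]
gripper_width: 60.2
```

drive_tool --pt "0 0 0 7" --pt "0 0 0 7" --pt "0 0 0 7" --pt "0 0 0 7" --pt "0 0 0 7" --pt "0 0 0 7" --pt "0 0 0 7" --pt "0 0 0 7" --pt "0 0 0 0" --pt "0 0 0 0"

```text
clock: 2.65
position: [519.1, 255.0, 231.0]
ee_rot: [-0.271, 0.654, 0.27, 0.653]
contact_force: [0.0, 0.6, 0.5]
gripper_width: 60.0
```

Run:
```python
from h import *
s=arm.read_state(); im=arm.get_image("wrist"); im=cv2.cvtColor(im,cv2.COLOR_RGB2BGR); cv2.imwrite("pics/w1.png",im)
np.save("w1.npy",s,allow_pickle=True)
print(s["clock"],s["joints"].round(3),s["position"],s["contact_force"]); print(R.from_quat(s["ee_rot"]).as_matrix().round(3))
```

```text
2.65 [ 0.737  0.306 -0.11  -0.    -1.155 -1.522] [519.06189515 255.02014737 231.04006519] [0.01889147 0.62899977 0.48586473]
[[-0.001 -0.707  0.707]
 [-0.     0.707  0.707]
 [-1.     0.    -0.001]]
```

View pics/w1.png

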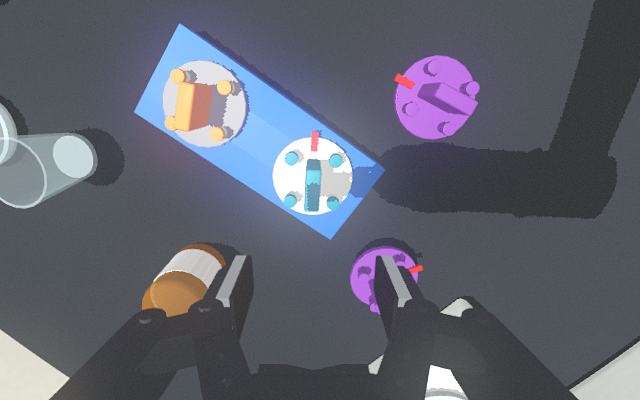

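The close view shows the carousel's disc at (313,176), pointer up at (315,131–150), and caps near (291,158), (336,159), (290,201), (334,202). I'll compute its centre and heading.

Run:
```python
from h import *
s=np.load("w1.npy",allow_pickle=True).item()
im=cv2.imread("pics/w1.png"); 
c=p2w("wrist",[[291,158],[336,159],[290,201],[334,202]],67,s); m=c.mean(0); print(c.round(1),m)
hsv=cv2.cvtColor(im,cv2.COLOR_BGR2HSV); roi=np.zeros(im.shape[:2],bool); roi[125:155,300:330]=1
red=roi&((hsv[...,0]<8)|(hsv[...,0]>172))&(hsv[...,1]>150)
ys,xs=np.nonzero(red); print(xs.mean(),ys.mean(),ys.min())
t=p2w("wrist",[[xs.mean(),ys.mean()]],43,s)[0]; print(t, "head",np.degrees(np.arctan2(*(t-m)[1::-1])), np.linalg.norm((t-m)[:2]))
wh=np.zeros(im.shape[:2],np.uint8); wh[125:225,265:360]=((hsv[...,1]<60)&(hsv[...,2]>110))[125:225,265:360]
k=max(cv2.findContours(wh,0,1)[0],key=cv2.contourArea); h=cv2.convexHull(k)
(x,y),ax,_=cv2.fitEllipse(h); print("disc",x,y,ax,p2w("wrist",[[x,y]],48,s))
for a,b in((0,1),(2,3)):
  d=c[b]-c[a]; print(np.degrees(np.arctan2(d[1],d[0])))
b=((hsv[...,0]>80)&(hsv[...,0]<100)&(hsv[...,1]>100)); b[:155]=0;b[210:]=0;b[:,:303]=0;b[:,323:]=0
ys,xs=np.nonzero(b); print("bar",xs.min(),xs.max(),ys.min(),ys.max())
w=p2w("wrist",[[313,202]],71,s)
# edges of the bar per row
for r in range(158,214,6):
  q=np.nonzero(b[r])[0]; print(r,q.min() if len(q) else 0,q.max() if len(q) else 0, hsv[r,306:322:3,2])
```

```text
[[516.7 221.8  67. ]
 [486.6 253.3  67. ]
 [549.2 251.4  67. ]
 [518.4 283.7  67. ]] [517.71041144 252.55396657  67.        ]<stdin>:7: RuntimeWarning: Mean of empty slice.
  ret = ret.dtype.type(ret / rcount)
Traceback (most recent call last):
ValueError: zero-size array to reduction operation minimum which has no identity
```

Run:
```python
from h import *
s=np.load("w1.npy",allow_pickle=True).item()
im=cv2.imread("pics/w1.png").astype(int)
m=np.array([517.7,252.5])
roi=np.zeros(im.shape[:2],bool); roi[125:155,300:330]=1
red=roi&(im[...,2]-im[...,0]>70)&(im[...,2]-im[...,1]>70)
ys,xs=np.nonzero(red); print(xs.mean(),ys.mean(),ys.min())
mx=im.max(2);mn=im.min(2); wh=np.zeros(im.shape[:2],np.uint8); wh[125:225,265:360]=((mx-mn<45)&(mx>120))[125:225,265:360]
k=max(cv2.findContours(wh,0,1)[0],key=cv2.contourArea); (x,y),ax,_=cv2.fitEllipse(cv2.convexHull(k)); d=p2w("wrist",[[x,y]],48,s)[0]; print("disc",x,y,ax,d)
t=p2w("wrist",[[xs.mean(),ys.mean()]],43,s)[0]
for c in(m,d[:2]): v=t[:2]-c; print("head",np.degrees(np.arctan2(v[1],v[0]))%360,np.linalg.norm(v))
b=(im[...,0]-im[...,2]>25)
for r in range(156,214,6):
  q=np.nonzero(b[r,300:326])[0]+300; print(r,(q.min(),q.max()) if len(q) else 0, mx[r,304:324:3])
```

```text
314.0082644628099 140.94214876033058 131
disc 312.2791748046875 175.2073974609375 (77.6058578491211, 79.41913604736328) [517.55705169 251.7018105   48.        ]
head 222.85575937278023 35.6689974918479
head 222.05759326950664 35.02471244638958
156 0 [255 255 255 255 255 255 255]
162 (np.int64(307), np.int64(320)) [255 178 176 177 175 175 216]
168 (np.int64(306), np.int64(320)) [255 178 177 177 173 170 218]
174 (np.int64(306), np.int64(320)) [255 247 247 245 240 227 217]
180 (np.int64(305), np.int64(320)) [255 251 246 241 238 221 217]
186 (np.int64(305), np.int64(320)) [255 175 180 180 182 175 216]
192 (np.int64(305), np.int64(319)) [255 237 179 176 176 176 213]
198 (np.int64(305), np.int64(318)) [255 235 178 176 175 218 255]
204 (np.int64(304), np.int64(318)) [215 229 176 176 174 230 255]
210 (np.int64(304), np.int64(318)) [247 236 176 175 176 255 255]
```

drive_tool --pt "0 -1 -3.1 2.3" --pt "35 0 0 0" --pt "35 0 0 0" --pt "35 0 0 0" --pt "30 0 0 0" --pt "19 0 0 0" --pt "10 0 0 0" --pt "0 0 0 0" --pt "0 0 0 0"

```text
clock: 3.45
position: [518.2, 252.5, 67.7]
ee_rot: [-0.257, 0.659, 0.257, 0.659]
contact_force: [-0.1, 0.4, 0.1]
gripper_width: 60.3
```

drive_tool --pt "0 0 0 0" --pt "0 0 0 0" --pt "0 0 0 0" --pt "0 0 0 0" --pt "0 0 0 0" --pt "0 0 0 0" --pt "0 0 0 0" --pt "0 0 0 0" --pt "0 0 0 0" --grip 5

```text
clock: 4.2
position: [518.4, 252.7, 68.6]
ee_rot: [-0.256, 0.658, 0.257, 0.66]
contact_force: [-0.6, 0.7, 5.0]
gripper_width: 13.2
```

drive_tool --pt "-5 0 0 0" --pt "-10 0 0 0" --pt "-20 0 0 0" --pt "-25 0 0 0" --pt "-25 0 0 0" --pt "-25 0 0 0" --pt "-20 0 0 0" --pt "-13 0 0 0" --pt "-7 0 0 0" --pt "0 0 0 0"

```text
clock: 5.03
position: [518.1, 252.5, 219.1]
ee_rot: [-0.256, 0.658, 0.257, 0.66]
contact_force: [-0.1, -0.2, -1.9]
gripper_width: 13.2
```

drive_tool --pt "0 -12 -7.3 0" --pt "0 -22 -13.4 0" --pt "0 -25 -15.3 0" --pt "0 -25 -15.3 0" --pt "0 -25 -15.3 0" --pt "0 -25 -15.3 0" --pt "0 -25 -15.3 0" --pt "0 -25 -15.3 0" --pt "0 -25 -15.3 0" --pt "0 -25 -15.3 0"

```text
clock: 5.87
position: [569.2, -19.1, 215.5]
ee_rot: [-0.256, 0.66, 0.256, 0.658]
contact_force: [1.2, 0.0, -1.5]
gripper_width: 12.8
```

drive_tool --pt "0 -25 -15.3 0" --pt "0 -25 -15.3 0" --pt "0 -25 -15.3 0" --pt "10 -16 -9.8 0" --pt "15 -9 -5.5 0" --pt "15 0 0 0" --pt "8 0 0 0" --pt "0 0 0 0" --pt "0 0 0 0"

```text
clock: 6.62
position: [592.2, -132.1, 168.4]
ee_rot: [-0.256, 0.66, 0.257, 0.658]
contact_force: [0.0, 0.3, -1.7]
gripper_width: 13.4
```

Run:
```python
from h import *
s=arm.read_state(); im=cv2.cvtColor(arm.get_image("wrist"),cv2.COLOR_RGB2BGR); cv2.imwrite("pics/w2.png",im)
np.save("w2.npy",s,allow_pickle=True)
print(s["clock"],s["joints"].round(3),s["position"],s["contact_force"],s["gripper_width"])
```

```text
6.6167 [ 0.047  0.405 -0.127  0.    -1.042 -0.876] [ 592.19440799 -132.12598064  168.38392991] [ 0.00485126  0.31218362 -1.66027939] 13.373263887388811
```

View pics/w2.png

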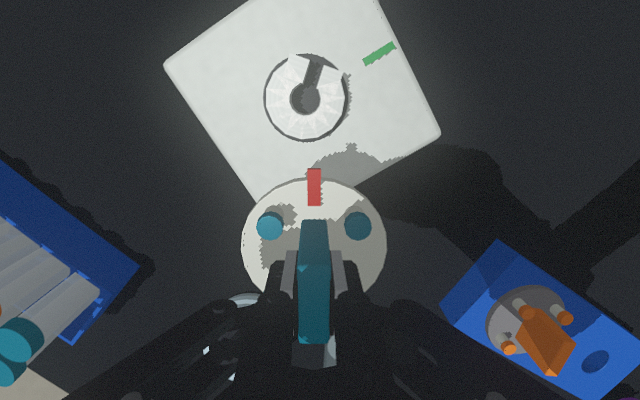

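The wrist view shows the turret at about (305,97), the keyway running up to about (319,62), and the green bar from (365,62) to (396,46). I'll fit these and check with an overlay.

```bash
cat > fit.py <<'E'
from h import *
s=np.load("w2.npy",allow_pickle=True).item(); im=cv2.imread("pics/w2.png")
g=cv2.cvtColor(im,cv2.COLOR_BGR2GRAY).astype(float); I=im.astype(int)
gm=(I[...,1]-I[...,2]>40)&(I[...,1]-I[...,0]>20); gm[90:]=0; gm[:,:340]=0; gm[:,420:]=0
ys,xs=np.nonzero(gm); G=p2w("wrist",np.c_[xs,ys],45.0,s)[:,:2]; gc=G.mean(0)
print("green",len(xs),xs.mean(),ys.mean(),gc)
# rectified turret-top view, 0.25mm/px
def rect(c,z,h=60,st=.25):
    a=np.arange(-h,h,st); X,Y=np.meshgrid(c[0]+a,c[1]+a,indexing='ij')
    uv=w2p("wrist",np.c_[X.ravel(),Y.ravel(),np.full(X.size,z)],s).astype(np.float32).reshape(X.shape+(2,))
    return cv2.remap(im,uv[...,0],uv[...,1],cv2.INTER_LINEAR)
c0=p2w("wrist",[[305,97]],71,s)[0,:2]; print("c0",c0)
r=rect(c0,71); r=r[::-1,::-1].copy()   # up=+x, left=+y
np.save("c0.npy",c0); cv2.imwrite("pics/r.png",cv2.resize(r,(560,560)))
E
python3 fit.py
```

```text
green 269 378.6542750929368 52.99256505576208 [ 473.50075512 -172.90883329]
c0 [ 535.92056269 -192.20509062]
```

View pics/r.png

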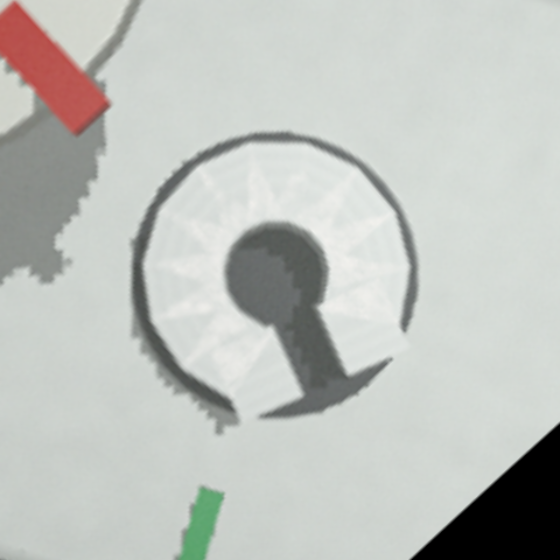

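Run:
```python
from h import *
s=np.load("w2.npy",allow_pickle=True).item(); A=R.from_quat(s["ee_rot"]).as_matrix(); print(A.round(4))
I=cv2.imread("pics/w2.png").astype(int)
red=(I[...,2]-I[...,0]>70)&(I[...,2]-I[...,1]>70); red[:150]=0; red[230:]=0; red[:,:290]=0; red[:,340:]=0
ys,xs=np.nonzero(red); print(ys.min(),ys.max(),xs[ys<175].mean(),xs[ys>198].mean())
for z in(140,143,148): 
  P=p2w("wrist",[[xs[ys<175].mean(),ys.min()],[xs[ys>198].mean(),ys.max()]],z,s); print(z,((P-s["position"])@A).round(2))
# cap tops 27 above the origin (z=140+27)
print((p2w("wrist",[[269.5,227],[357,226.5]],167,s)-s["position"])@A)
# mixer housing top edges from pics: left corner, right edge
print(p2w("wrist",[[164,66],[203,30],[255,10],[440,135],[379,0],[258,205]],45,s))
```

```text
[[-2.400e-03 -6.759e-01  7.370e-01]
 [-3.000e-04  7.370e-01  6.759e-01]
 [-1.000e+00  1.400e-03 -2.000e-03]]
169 205 313.9220779220779 313.7241379310345
140 [[ 28.47  -0.14 -44.45]
 [ 28.43  -0.23 -23.67]]
143 [[ 25.48  -0.15 -45.12]
 [ 25.43  -0.24 -24.7 ]]
148 [[ 20.48  -0.16 -46.23]
 [ 20.44  -0.25 -26.43]]
[[  1.39721695 -21.90338441 -21.62278421]
 [  1.45719132  20.85826676 -21.86067552]]
[[ 593.07633147 -290.84071077   45.        ]
 [ 551.87479012 -283.31728428   45.        ]
 [ 514.84701098 -262.49283117   45.        ]
 [ 482.32659267  -90.18111875   45.        ]
 [ 447.23525452 -199.14989479   45.        ]
 [ 631.80110125 -162.23856818   45.        ]]
```

drive_tool --pt "0 -1 -12.3 0" --pt "0 -2 -22 0" --pt "0 -2 -22 0" --pt "0 -1.5 -16 0" --pt "0 -0.5 -8 0" --pt "0 0 0 7" --pt "0 0 0 7" --pt "0 0 0 7" --pt "0 0 0 0" --pt "0 0 0 0"

```text
clock: 7.5
position: [538.6, -191.4, 169.8]
ee_rot: [-0.133, 0.694, 0.133, 0.695]
contact_force: [-0.3, 0.5, -2.2]
gripper_width: 13.5
```

drive_tool --pt "12 0 0 0" --pt "15 0 0 0" --pt "10 0 0 0" --pt "5 0 0 0" --pt "2 0 0 0" --pt "2 0 0 0" --pt "2 0 0 0" --pt "0 0 0 0"

```text
clock: 8.17
position: [538.1, -191.6, 121.8]
ee_rot: [-0.132, 0.695, 0.132, 0.694]
contact_force: [-1.6, -0.4, -0.2]
gripper_width: 12.9
```

drive_tool --pt "1 0 0 0" --pt "1 0 0 0" --pt "1 0 0 0" --pt "0 0 0 0"

```text
clock: 8.5
position: [537.4, -191.4, 117.8]
ee_rot: [-0.132, 0.695, 0.132, 0.694]
contact_force: [-2.7, -0.2, 0.3]
gripper_width: 12.9
```

drive_tool --pt "1 0.3 -0.7 0" --pt "1 0 0 0" --pt "1 0 0 0" --pt "1 0 0 0" --pt "1 0 0 0" --pt "0 0 0 0"

```text
clock: 9.0
position: [537.2, -191.4, 112.9]
ee_rot: [-0.132, 0.695, 0.132, 0.694]
contact_force: [-3.4, -1.1, -1.5]
gripper_width: 13.0
```

drive_tool --pt "1 0.3 -0.7 0" --pt "1 0 0 0" --pt "1 0 0 0" --pt "1 0 0 0" --pt "1 0 0 0" --pt "0 0 0 0"

```text
clock: 9.5
position: [537.0, -191.4, 108.1]
ee_rot: [-0.132, 0.695, 0.132, 0.695]
contact_force: [-1.8, -0.9, -2.2]
gripper_width: 13.7
```

drive_tool --pt "1.5 0 0 0" --pt "1.5 0 0 0" --pt "1.5 0 0 0" --pt "1 0 0 0" --pt "0.5 0 0 0" --pt "0 0 0 0"

```text
clock: 10.0
position: [536.9, -191.4, 102.1]
ee_rot: [-0.132, 0.695, 0.132, 0.695]
contact_force: [-2.0, -0.8, -2.1]
gripper_width: 13.2
```

drive_tool --pt "0.5 0 0 0" --pt "0.5 0 0 0" --pt "0.5 0 0 0" --pt "0 0 0 0"

```text
clock: 10.33
position: [536.9, -191.4, 100.8]
ee_rot: [-0.132, 0.695, 0.132, 0.695]
contact_force: [-1.0, 0.1, -1.6]
gripper_width: 12.9
```

drive_tool --pt "0.5 0 0 0" --pt "0.5 0 0 0" --pt "0.5 0 0 0" --pt "0.5 0 0 0" --pt "0 0 0 0"

```text
clock: 10.75
position: [536.9, -191.5, 99.7]
ee_rot: [-0.132, 0.695, 0.132, 0.695]
contact_force: [-4.0, 1.4, 4.8]
gripper_width: 12.8
```

The disc reached its seat: TCP z is 99.7 against 99.6 expected, with a light upward reaction. Now I'll turn it towards the mark.

drive_tool --pt "0 0 0 2" --pt "0 0 0 4" --pt "0 0 0 4" --pt "0 0 0 4" --pt "0 0 0 4" --pt "0 0 0 4" --pt "0 0 0 4" --pt "0 0 0 4" --pt "0 0 0 4" --pt "0 0 0 2"

```text
clock: 11.58
position: [536.6, -191.3, 99.7]
ee_rot: [0.09, 0.701, -0.09, 0.701]
contact_force: [-4.1, 1.8, 5.3]
gripper_width: 13.3
```

drive_tool --pt "0 0 0 1.5" --pt "0 0 0 0" --pt "0 0 0 0"

```text
clock: 11.83
position: [536.6, -191.4, 99.7]
ee_rot: [0.098, 0.7, -0.098, 0.7]
contact_force: [-4.5, 1.0, 5.3]
gripper_width: 13.0
```

Run:
```python
from h import *
s=arm.read_state(); im=cv2.cvtColor(arm.get_image("wrist"),cv2.COLOR_RGB2BGR); cv2.imwrite("pics/w3.png",im)
np.save("w3.npy",s,allow_pickle=True)
A=R.from_quat(s["ee_rot"]).as_matrix()
print(s["clock"],s["position"],s["contact_force"],s["wrist_torque"],np.degrees(np.arctan2(-A[1,2],-A[0,2])))
I=im.astype(int); d=s["position"][:2]
red=(I[...,2]-I[...,0]>70)&(I[...,2]-I[...,1]>70); gr=(I[...,1]-I[...,2]>40)&(I[...,1]-I[...,0]>20)
for n,m,z in(("red",red,74),("green",gr,45)):
    m=m.astype(np.uint8); k,l,st,c=cv2.connectedComponentsWithStats(m); i=1+st[1:,4].argmax(); ys,xs=np.nonzero(l==i)
    P=p2w("wrist",np.c_[xs,ys],z,s)[:,:2]; w,v=np.linalg.eigh(np.cov(P.T)); e=v[:,1]; e*=np.sign(-e[0]); c=P.mean(0)
    q=c-d; print(n,len(xs),xs.mean(),ys.mean(),c,"axis head",np.degrees(np.arctan2(e[1],e[0])),"from tcp",np.degrees(np.arctan2(q[1],q[0])),np.hypot(*q),"range",np.hypot(*(P-d).T).min(),np.hypot(*(P-d).T).max())
```

```text
11.8333 [ 536.61929147 -191.36233139   99.6814609 ] [-4.51369119  1.0319618   5.26966325] [ 0.43744578  1.18313081 -0.00188443] 164.02679666878353
red 1 319.0 190.0 [ 505.92604781 -180.125931  ] axis head nan from tcp 159.89297368951782 32.68534686058514 range 32.68534686058514 32.68534686058514
green 4139 63.21889345252477 310.2713215752597 [ 553.680459   -399.47921788] axis head -159.6512707567991 from tcp -85.31344210055914 208.81504227934485 range 171.3521395487287 256.8784227406078<stdin>:10: RuntimeWarning: Degrees of freedom <= 0 for slice
  c *= np.true_divide(1, fact)
  c *= np.true_divide(1, fact)
```

View pics/w3.png

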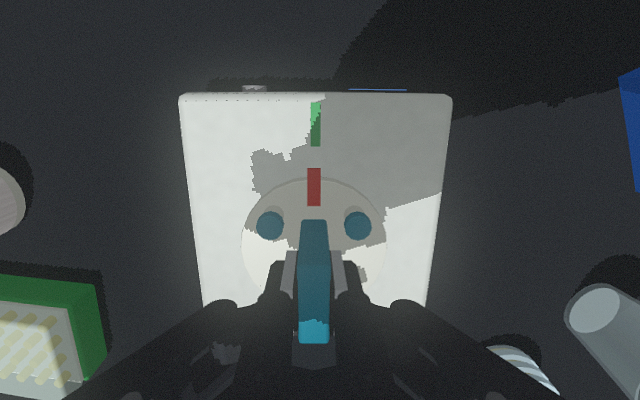

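The red pointer (314,187) is almost in line with the green bar (316,123). I'll measure what is left.

Run:
```python
from h import *
s=np.load("w3.npy",allow_pickle=True).item(); I=cv2.imread("pics/w3.png").astype(int); d=s["position"][:2]
red=(I[...,2]-I[...,0]>45)&(I[...,2]-I[...,1]>45); gr=(I[...,1]-I[...,2]>25)&(I[...,1]-I[...,0]>15)
for n,m,z in(("red",red,74),("green",gr,45)):
    o=m.copy(); m=np.zeros_like(m); m[90:215,290:340]=o[90:215,290:340]; ys,xs=np.nonzero(m)
    P=p2w("wrist",np.c_[xs,ys],z,s)[:,:2]; w,v=np.linalg.eigh(np.cov(P.T)); e=v[:,1]; e*=np.sign(-e[0]); q=P.mean(0)-d
    print(n,len(xs),xs.mean(),ys.mean(),P.mean(0),"axis",np.degrees(np.arctan2(e[1],e[0])),"from tcp",np.degrees(np.arctan2(q[1],q[0])),np.hypot(*(P-d).T).min(),np.hypot(*(P-d).T).max())
g=I.sum(2); pts=[]
for x in list(range(195,300,5))+list(range(340,440,5)):
    col=g[80:110,x]; pts.append((x,80+np.argmax(np.diff(col))+.5))
P=p2w("wrist",pts,45,s)[:,:2]; vx,vy,_,_=cv2.fitLine(P.astype(np.float32),cv2.DIST_HUBER,0,.01,.01).ravel(); print("front edge normal",np.degrees(np.arctan2(vy,vx))%180+90)
for x0,x1 in((170,225),(415,465)):
    Q=[]
    for y in range(115,290,5):
        r=g[y,x0:x1]; Q.append((x0+np.abs(np.diff(r)).argmax()+.5,y))
    P=p2w("wrist",Q,45,s)[:,:2]; vx,vy,_,_=cv2.fitLine(P.astype(np.float32),cv2.DIST_HUBER,0,.01,.01).ravel(); print("side",np.degrees(np.arctan2(vy,vx))%180)
```

```text
red 457 313.51422319474835 186.47702407002188 [ 503.2376023  -182.48718379] axis 163.99285261939426 from tcp 165.11127398584642 23.901089109612993 45.03561607567787
green 429 315.1188811188811 123.54079254079254 [ 473.41348303 -172.93345042] axis 163.79625421439934 from tcp 163.74493036913455 52.35939701211731 78.52181097693088
front edge normal 163.79962
side 163.84215
side 163.87796
```

drive_tool --pt "-0.5 0 0 0.4" --pt "-0.3 0 0 0" --pt "0 0 0 0" --pt "0 0 0 0"

```text
clock: 12.22
position: [536.6, -191.4, 99.7]
ee_rot: [0.101, 0.7, -0.101, 0.7]
contact_force: [-3.6, 1.1, 3.8]
gripper_width: 13.4
```

drive_tool --pt "0 0 0 0" --pt "0 0 0 0" --pt "0 0 0 0" --pt "0 0 0 0" --pt "0 0 0 0" --pt "0 0 0 0" --grip 50

```text
clock: 12.72
position: [537.1, -191.4, 99.6]
ee_rot: [0.101, 0.7, -0.101, 0.7]
contact_force: [-0.5, 0.4, -0.2]
gripper_width: 50.0
```

drive_tool --pt "-10 0 0 0" --pt "-20 0 0 0" --pt "-30 0 0 0" --pt "-30 0 0 0" --pt "-20 0 0 0" --pt "-10 0 0 0" --pt "0 0 0 0" --pt "0 0 0 0"

```text
clock: 13.38
position: [536.4, -191.2, 219.4]
ee_rot: [0.101, 0.7, -0.101, 0.7]
contact_force: [0.6, -0.1, -0.4]
gripper_width: 49.9
```

Run:
```python
from h import *
s=arm.read_state(); im=cv2.cvtColor(arm.get_image("wrist"),cv2.COLOR_RGB2BGR); cv2.imwrite("pics/w4.png",im)
np.save("w4.npy",s,allow_pickle=True)
cv2.imwrite("pics/s4.png",cv2.cvtColor(arm.get_image("scene"),cv2.COLOR_RGB2BGR))
d=s["position"][:2]; I=im.astype(int); print(s["clock"],s["position"],s["contact_force"])
red=(I[...,2]-I[...,0]>45)&(I[...,2]-I[...,1]>45); gr=(I[...,1]-I[...,2]>25)&(I[...,1]-I[...,0]>15)
for n,m,z in(("red",red,74),("green",gr,45)):
    o=m.copy(); m=np.zeros_like(m); m[60:250,285:345]=o[60:250,285:345]; ys,xs=np.nonzero(m)
    P=p2w("wrist",np.c_[xs,ys],z,s)[:,:2]; w,v=np.linalg.eigh(np.cov(P.T)); e=v[:,1]; e*=np.sign(-e[0]); q=P.mean(0)-d
    print(n,len(xs),xs.mean(),ys.mean(),"axis",np.degrees(np.arctan2(e[1],e[0])),"from tcp",np.degrees(np.arctan2(q[1],q[0])),np.hypot(*(P-d).T).min(),np.hypot(*(P-d).T).max())
```

```text
13.3833 [ 536.41154684 -191.19296596  219.36941244] [ 0.6155285  -0.05834718 -0.39645289]
red 138 312.3695652173913 149.17391304347825 axis 165.2613455264925 from tcp 165.87854426819007 26.116855801224887 45.33997411758149
green 170 313.54117647058825 113.37058823529412 axis 163.210341182025 from tcp 163.88882762117748 53.0492005326164 78.39042116301239
```

View pics/w4.png

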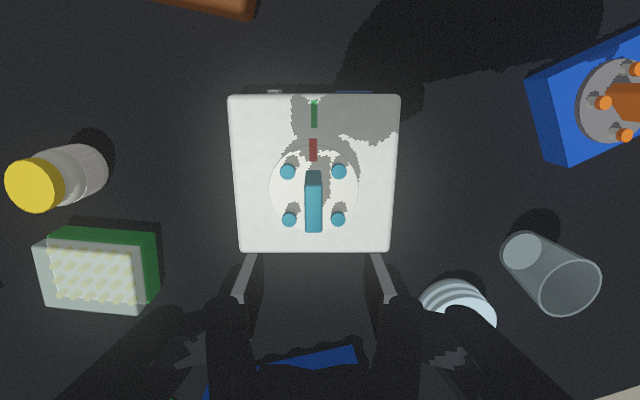

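The carousel sits flat with its pointer near the mark. I'll cross-check its heading from the caps, which are brighter and farther apart.

Run:
```python
from h import *
for f,win in(("w4",[(287,171),(339,171),(289,219),(338,219)]),("w3",[(270,226),(357,226)])):
    s=np.load(f+".npy",allow_pickle=True).item(); I=cv2.imread(f"pics/{f}.png").astype(int)
    t=(I[...,0]-I[...,2]>30); C=[]; r=9 if f=="w4" else 17
    for x,y in win:
        ys,xs=np.nonzero(t[y-r:y+r+1,x-r:x+r+1]); C.append((xs.mean()+x-r,ys.mean()+y-r))
    P=p2w("wrist",C,98 if 1 else 0,s)[:,:2]; print(f,np.round(C,1),P.round(1))
    h=lambda v:np.degrees(np.arctan2(v[1],v[0]))
    print("left-right +90:",[h(P[i+1]-P[i])+90 for i in range(0,len(P),2)])   # carousel y runs left->right reversed/normal
    if len(P)==4:
        m=P.mean(0); print("centre",m,"fore-aft",h(P[0]-P[2]),h(P[1]-P[3]))
        red=(I[...,2]-I[...,0]>45)&(I[...,2]-I[...,1]>45); red[:130]=0; red[170:]=0; red[:,:290]=0; red[:,335:]=0
        ys,xs=np.nonzero(red); q=p2w("wrist",[[xs.mean(),ys.mean()]],74,s)[0,:2]; print("red from caps centre",h(q-m))
        gr=(I[...,1]-I[...,2]>25)&(I[...,1]-I[...,0]>15); gr[:95]=0; gr[130:]=0; gr[:,:290]=0; gr[:,335:]=0
        ys,xs=np.nonzero(gr); q=p2w("wrist",[[xs.mean(),ys.mean()]],45,s)[0,:2]; print("green",h(q-m))
        b=t.copy(); b[:168]=0; b[235:]=0; b[:,:302]=0; b[:,:]&=True; b[:,326:]=0
        # bar top edges, rows 205..228
        L=[];Rr=[]
        for y in range(185,228,2):
            x=np.nonzero(b[y])[0]; L.append((x.min()-.5,y)); Rr.append((x.max()+.5,y))
        mid=(np.array(L)+Rr)/2; B=p2w("wrist",mid,131,s)[:,:2]; print("bar mid",h(B[0]-B[-1]),h(np.polyfit(B[:,0],B[:,1],1)[0]*np.array([0,-1])+[-1,0]))
```

```text
w4 [[287.  171.5]
 [338.4 171.1]
 [288.5 219.4]
 [337.5 219. ]] [[ 509.9 -207.2]
 [ 521.8 -165.5]
 [ 551.6 -219.3]
 [ 563.5 -177.4]]
left-right +90: [np.float64(164.05877337891548), np.float64(164.13879886458432)]
centre [ 536.71620661 -192.33845941] fore-aft 163.8890553675977 163.98294629166142
red from caps centre 164.25601008676696
green 163.01392958285783
bar mid 163.59694644866994 163.83726799212806
w3 [[269.4 225.5]
 [357.1 225.5]] [[ 509.8 -206.8]
 [ 521.6 -165.6]]
left-right +90: [np.float64(164.06966597932472)]
```

```bash
python3 -c "
from bench import arm
print(arm.job_done())"
```

```text
the job is handed in; nothing more can be done
None
```

The white carousel is on the mixer, fully home, with its pointer at the green mark, and I handed the job in at about 13.5 s on the clock. The arm was clear above it when I did.

- **Fit:** I lined the carousel up with the keyway seen in the wrist camera and lowered it in small steps. The key dropped straight in, so I didn't need to search by turning. It met only a light push (about 5 N) at a tool height of 99.7 mm, against 99.6 mm expected for fully home. The spacing of the caps in the last picture also matches that height.
- **Pointer:** I turned the carousel and drive about 38° clockwise to the mark, let go and backed off 120 mm. The carousel's caps and bar put its heading at 163.6–164.1°, and the mixer's housing edges and green bar put the mark at about 163.8°.
- **Disagreement:** the small, coarse view of the red pointer alone read up to 2° higher (164.3–165.9°). I trusted the caps and bar instead because they are farther apart and clearer.
- **Other items:** the highest force I read was about 5 N, and I did not deliberately touch anything else. The last picture shows the neighbours in view (the other carousel, beaker, dishes, jar and tip box) standing upright. The bottle and purple carousels were out of that view, and I did not inspect the last scene picture.

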